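# Examine the broken tooth model under the loupe

## Task

Three of the four tooth models on the blue mat are whole and one is broken off short: stand the broken one upright in the middle of the white disc on the inspection stage and let go of it. Then take the loupe from its rest by its handle and hold it still and level over that model, the lens centred above it and the middle of the lens at the height of the orange focus marker on the gauge post; keep the loupe roughly level all the while, leave the marker, the whole models and the other things where they are, and finish while still holding the loupe there.

Things in the scene. Friction and masses are not known exactly. Their poses are not given: they have to be found in the camera images.
- die_1: a tooth model: a 26 x 26 mm square ochre base 22 mm high with a cream crown (22 mm square) on top, about 35 g, standing on the mat, about 84 mm from its neighbours. Of the four models three are whole, 48 mm high in all, and one is broken, only 29 mm high in all; find which from their heights. Origin: centre of the underside; z up, x and y along the sides of the base
- die_1_top (a point): the highest level of die_1, on its axis: 48 mm above its underside if it is whole, 29 mm if it is the broken one
- die_2: a tooth model: a 26 x 26 mm square ochre base 22 mm high with a cream crown (22 mm square) on top, about 35 g, standing on the mat, about 84 mm from its neighbours. Of the four models three are whole, 48 mm high in all, and one is broken, only 29 mm high in all; find which from their heights. Origin: centre of the underside; z up, x and y along the sides of the base
- die_2_top (a point): the highest level of die_2, on its axis: 48 mm above its underside if it is whole, 29 mm if it is the broken one
- die_3: a tooth model: a 26 x 26 mm square ochre base 22 mm high with a cream crown (22 mm square) on top, about 35 g, standing on the mat, about 84 mm from its neighbours. Of the four models three are whole, 48 mm high in all, and one is broken, only 29 mm high in all; find which from their heights. Origin: centre of the underside; z up, x and y along the sides of the base
- die_3_top (a point): the highest level of die_3, on its axis: 48 mm above its underside if it is whole, 29 mm if it is the broken one
- die_4: a tooth model: a 26 x 26 mm square ochre base 22 mm high with a cream crown (22 mm square) on top, about 35 g, standing on the mat, about 84 mm from its neighbours. Of the four models three are whole, 48 mm high in all, and one is broken, only 29 mm high in all; find which from their heights. Origin: centre of the underside; z up, x and y along the sides of the base
- die_4_top (a point): the highest level of die_4, on its axis: 48 mm above its underside if it is whole, 29 mm if it is the broken one
- mat: the blue silicone mat, 140 x 140 x 4 mm, fixed, on which the four models stand at the corners of a 84 mm square. Origin: centre of its underside. The mat and the loupe rest may change sides (left or right)
- stage: the fixed inspection stage: a dark round plate of 68 mm diameter, 8 mm thick, with a white disc on top; a low bar leads along its own +x (away from the robot) to the gauge post, a steel rod of 8 mm diameter, 170 mm high, 90 mm from the plate's centre. Origin: centre of the plate's underside
- stage_pad (a point): centre of the white disc, on the stage's top face, 8 mm above the counter
- focus_mark (a point): centre of the orange focus marker, a 20 mm wide, 8 mm high collar (with a small pointer tab towards the plate) clamped by friction on the gauge post 100 to 150 mm above the counter. Its mid-height is the focal height at which the middle of the lens must be held
- rest: the fixed grey loupe rest: base 96 x 50 x 6 mm, with two upright forks 8 mm thick, 40 mm either side of its centre along x, whose 18 mm wide notches carry the handle 30 mm above the counter and whose prongs reach 40 mm above it. Between the forks 72 mm of handle is free. Origin: centre of the base's underside, x along the handle
- loupe: the loupe, 90 g: a straight black handle 14 mm wide and 16 mm high, from 70 mm behind to 50 mm ahead of the origin, with a steel end cap (18 mm wide, 20 mm high) at the tail and a level round lens at the front. Origin: on the handle's underside midway between the forks, within 10 mm of the centre of mass, the place to grip it; x along the handle towards the lens, z up (square to the lens)
- loupe_lens (a point): middle of the lens, 82 mm ahead of the loupe's origin along its x and 8 mm above the handle's underside, at the handle's mid-height. Its steel rim is 64 mm across and 10 mm high
- sanitiser: bystander: a closed bottle, 56 mm diameter, 130 mm high, standing on the far side. Origin: centre of its underside
- cup: bystander: a blue cup, 68 mm across, 70 mm high, on the far side. Origin: centre of its underside
- jar: bystander: a small amber jar with a white cap, 48 mm diameter, 40 mm high, between the stage and the robot. Origin: centre of its underside
Things that resemble listed ones, but are neither listed nor needed, are in the scene too. What is meant by the loupe is not pink or purple, and is the smaller of those in its own colour.

How it is judged (in metres and radians):
On the way, in this order (a step that is already met when the one before it is completed fails the run):
1. the broken model stands upright in the middle of the white disc, let go, while the loupe is still on its rest (horizontal distance between die_3 and stage_pad below 0.018 m and angle between die_3's own z axis and vertical below 0.12 rad and z of die_3 in the frame of stage_pad between -0.004 and 0.004 m and contact force between the fingers and die_3 below 0.1 N and linear speed of die_3 below 0.02 m/s and contact force between the fingers and loupe below 0.1 N and z of loupe in the frame of rest below 0.04 m), for 0.2 s.
2. the loupe is lifted clear of its rest (z of loupe in the frame of rest above 0.045 m and contact force between the fingers and loupe above 0.5 N), for 0.2 s.
At the end, for the whole second after the job is handed in: Short model upright (0.12 rad), untouched, within 18 mm of the white disc's middle; loupe held by the fingers, touching nothing else, still, level (0.12 rad), the middle of its lens within 15 mm sideways of the model's axis and within 8 mm of the marker's height (horizontal distance between die_3 and stage_pad below 0.018 m and angle between each of die_3, loupe's own z axis and vertical below 0.12 rad and z of die_3 in the frame of stage_pad between -0.004 and 0.004 m and contact force between each of the fingers, loupe and die_3 below 0.1 N and linear speed of each of die_3, loupe below 0.02 m/s and horizontal distance between loupe_lens and die_3 below 0.015 m and z of loupe_lens in the frame of focus_mark between -0.008 and 0.008 m and contact force between the fingers and loupe above 0.5 N and contact force between loupe and rest below 0.1 N and contact force between loupe and stage below 0.1 N and contact force between loupe and mat below 0.1 N and contact force between loupe and sanitiser below 0.1 N and contact force between loupe and cup below 0.1 N and contact force between loupe and jar below 0.1 N and contact force between loupe and die_1 below 0.1 N and contact force between loupe and die_2 below 0.1 N and contact force between loupe and die_4 below 0.1 N); the arm keeps its last pose, push and grip.
It fails at once if a whole model is displaced by more than 20 mm or knocked over (distance of any of die_1, die_2, die_4 from where it was at the start of the episode above 0.02 m or angle between any of die_1, die_2, die_4's own z axis and vertical above 0.5 rad).
It fails at once if the bottle, cup or jar is displaced by more than 30 mm (distance of any of sanitiser, cup, jar from where it was at the start of the episode above 0.03 m).
It fails at once if the focus marker is shifted by more than 5 mm (distance of focus_mark from where it was at the start of the episode above 0.005 m).
It fails at once if the loupe is tipped by more than 0.4 rad (angle between loupe's own z axis and vertical above 0.4 rad).
It also fails if it takes over 67 s, if anything falls off the work surface, if the arm or the gripper's body presses on something with over 40 N, if the wrist force passes 120 N, or if a joint passes its speed limit or range.

## Robot

A 6-joint arm with a two-finger parallel gripper is mounted at the origin on the work surface. World frame = base frame: x ahead of the robot, y to its left, z up, the work surface at z = 0. Lengths are in mm, angles in rad, forces in N, time in s.
With the tool pointing down it reaches from about 275 to 1000 mm from the base axis. Payload 8.4 kg.
Tool frame: the origin (TCP) lies at the very end of the fingers, on their centre line; the grasp point (between the pads) lies behind it (r.grip_point_offset is the x of the grasp point in the tool frame, in mm); x points along the fingers, z is the direction in which the jaws open and shut, and the axes are right-handed (so a half turn about x gives the same grasp; the last joint's range is limited). The gripper opens to 85 mm and grips with 20 to 120 N. Pads are 22 mm wide; open, the fingers measure 114 mm over their backs; the gripper's body (76 mm by 85 mm) begins 54 mm behind the grasp point. The pads swing forward as they close: fully open they stand 13 mm farther back than shut.
Start: joints at [1.128, 0.353, 1.633, -0, 1.155, -0.002], TCP at [266.663, 565.26, 231.281] pointing down, gripper open.
Joint ranges: [-2.63, 2.63], [-0.92, 2.1], [0.06, 2.66], [-1.3, 4.44], [0, 2.69], [-3.02, 3.02]. Speed limits (rad/s): [2.22, 2.22, 2.79, 3.14, 3.14, 3.14].

## Interface

Orientations are given as [roll, pitch, yaw] about the fixed x, y, z axes, in that order (R = Rz(yaw) Ry(pitch) Rx(roll)).
In Python, from rig import r, vision, order gives the robot as it stands. The module is installed in compiled form; this text tells all that it offers.
- The arm moves only by the tool step_arm, never from a script. Its argument "rows" is a list of rows, each a list of 7 numbers: the shift along the world's x, y, z in mm, then the turn, a rotation vector about the world's x, y, z in rad, then the finger opening in mm, from 0 to 85.4. A call has exactly 8 rows; each row is the pose to reach, as a shift and turn from the pose measured when the call began; what a row does not reach only later rows make up. A row lasts 1/8 s, in which the tool goes at most 62.5 mm and 10.7 degrees, less where a joint would pass 70% of its speed; a pose out of reach is approached as far as the arm can. A call with a gripper value outside its range is refused whole. The fingers move at their own pace and stop on an object; "force" is the grip in N (left out, the last holds). Time passes only in rows, so rows that repeat a pose let the fingers close, or fill a call up. It gives the time, the measured TCP pose, the force and the opening at its end, in the units of the state.
- r.sense(): the state, without advancing time (a new reading comes with each control period).
- vision.grab_frame(name): name is "scene" or "top" or "wrist"; returns (picture, depth): 480x640x3 uint8, red, green, blue; 480x640 float32, mm along the optical axis (not along the pixel's ray), 0 where there is no reading.
- vision.camera_info(name): a dict with "K" (3x3 intrinsics, pixels), "distortion" ([k1, k2, p1, p2, k3] as OpenCV has them; the pictures are not rectified), "origin" and "attitude" of the camera in the world; the wrist camera has in their place "tool_from_camera" (4x4, takes a point from camera to tool coordinates, whose origin is the TCP and whose axes are the tool frame's). Camera axes: x right, y down, z forward; pixel columns grow to the right and rows downward; lengths in mm; the calibration is good to about 2 mm. A picture is of the moment at which its call begins: read the wrist's pose just before it. camera_info takes no time and is no camera call.
- order.sign_off(): hands the job in, once; it reports no verdict.
The state is a dict: "clock": time; "qpos": joint angles; "qvel": joint speeds; "joint_efforts": joint torques, N m; "eef_pos": TCP position; "tcp_rot": TCP orientation; "contact_force": force on the tool from outside, world axes, zero at the start; "wrist_torque": the same for the moment, N m; "opening": opening from 0.0 (shut) to 1.0 (fully open).
Only numpy, scipy, OpenCV 4.12 (cv2) and the standard library are available. Lean on these libraries where they do the work, as an engineer would, in place of code of your own. Each camera call takes 0.05 s, during which the arm holds its last target.

## Working session

There is one attempt and no reset: what is moved stays moved. The work goes in short steps, Python scripts to look and compute and a tool call to move; the robot and the scene stay as the last step left them, time stands still between calls to the robot, and variables do not carry over. Pictures are saved under pics/ and viewed, and the job is handed in when it is done.

Besides the shell and the picture viewer there is one more tool, called after "Call:" as name([rows], argument=value, ...), one row to a line, values as JSON. step_arm: Moves the arm, as the interface text tells. Its arguments: {"type":"object","properties":{"rows":{"type":"array"},"force":{"type":"number"}},"required":["rows"]}

```bash
mkdir -p pics; python3 - <<'E'
from rig import r, vision, order
import cv2, pickle
print(r.sense()); print(r.grip_point_offset)
for n in ["scene","top","wrist"]:
    s=r.sense(); im,d=vision.grab_frame(n); ci=vision.camera_info(n); print(n,ci)
    cv2.imwrite(f"pics/{n}0.png",im[:,:,::-1]); pickle.dump((im,d,ci,s),open(f"{n}0.pkl","wb"))
E
```

```text
{'clock': 0.0, 'qpos': array([ 1.12762283e+00,  3.53627258e-01,  1.63415686e+00, -2.55906203e-06,
        1.15518891e+00, -2.40853432e-03]), 'qvel': array([ 3.47365344e-04,  4.07626668e-04, -1.35537246e-03, -1.04047169e-03,
        1.66078428e-03,  4.92824071e-05]), 'joint_efforts': array([-1.73364868e-03, -6.05232382e+01, -3.42070055e+01, -7.20464925e-06,
        9.04623274e-03, -3.12014674e-05]), 'eef_pos': array([266.4423909 , 564.82556394, 230.56500281]), 'tcp_rot': array([ 3.14087916,  1.56941595, -2.01227375]), 'contact_force': array([ 0.06793013,  0.56750081, -0.39132524]), 'wrist_torque': array([-0.03007196, -0.0079528 ,  0.03587145]), 'opening': 1.001839669435122}
-18.700000000000003
scene {'K': array([[545.10688996,   0.        , 322.16088189],
       [  0.        , 545.10688996, 235.3710886 ],
       [  0.        ,   0.        ,   1.        ]]), 'distortion': array([0.03363619, 0.        , 0.        , 0.        , 0.        ]), 'origin': array([1432.97765761,    5.85570596,  966.26463016]), 'attitude': array([-2.32716861, -0.00439763,  1.49022103])}
top {'K': array([[541.28
[... 269 characters left out ...]
38122, 1560.06652223]), 'attitude': array([-2.94823931, -0.01502511, -1.54403342])}
wrist {'K': array([[412.38457543,   0.        , 313.73942465],
       [  0.        , 412.38457543, 240.24495428],
       [  0.        ,   0.        ,   1.        ]]), 'distortion': array([-0.08434369,  0.        ,  0.        ,  0.        ,  0.        ]), 'tool_from_camera': array([[ 1.02814251e-04, -3.10366054e-01,  9.50617117e-01,
        -1.43998634e+02],
       [ 2.99229671e-04, -9.50617069e-01, -3.10366071e-01,
         7.83217307e+01],
       [ 9.99999950e-01,  3.16362903e-04, -4.86625003e-06,
         2.66818768e-01],
       [ 0.00000000e+00,  0.00000000e+00,  0.00000000e+00,
         1.00000000e+00]])}
```

View pics/scene0.png

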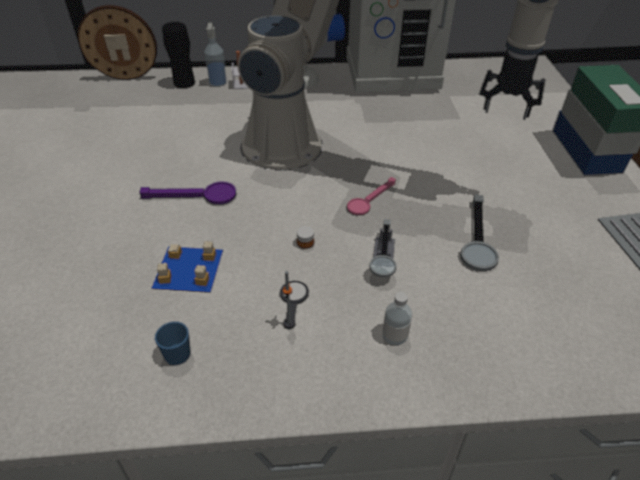

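View pics/top0.png

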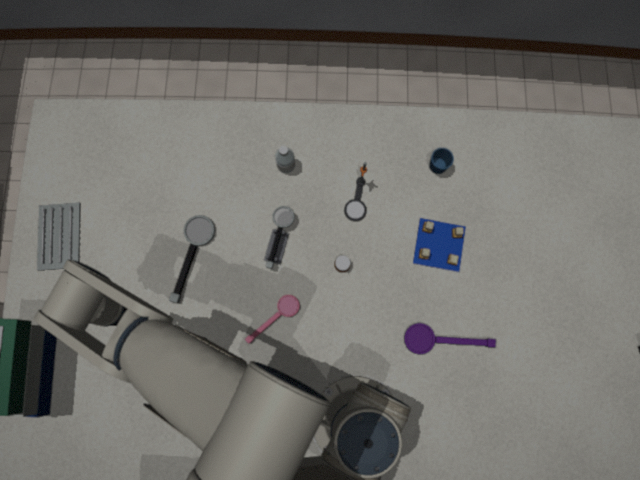

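View pics/wrist0.png

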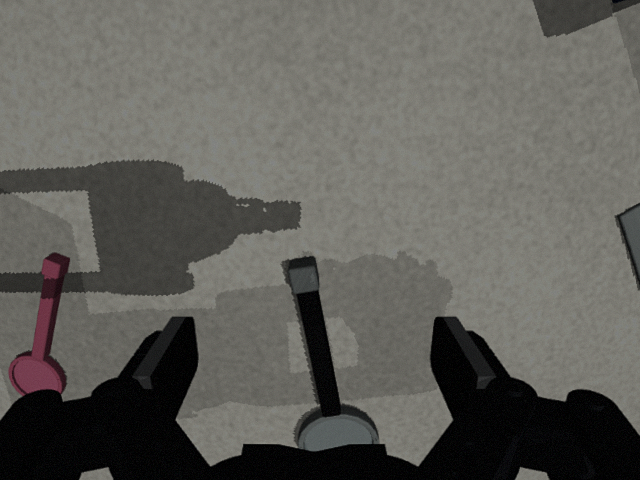

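Candidates for the loupe in the scene picture are the black one on the grey rest (383,250), the larger black one lying on the counter (478,235), the pink one (372,197) and the purple one (190,193). The description fits the smaller black one on the rest, which is at (280,235) in the top view. I'll crop and measure it.

```bash
cat > h.py <<'E'
import numpy as np, cv2, pickle
from scipy.spatial.transform import Rotation as Ro
def campose(ci,s=None):
    if 'origin' in ci:
        return Ro.from_euler('xyz',ci['attitude']).as_matrix(), np.array(ci['origin'])
    T=ci['tool_from_camera']; Rt=Ro.from_euler('xyz',s['tcp_rot']).as_matrix()
    return Rt@T[:3,:3], Rt@T[:3,3]+s['eef_pos']
def rays(uv,ci,s=None):
    R,o=campose(ci,s)
    p=cv2.undistortPoints(np.array(uv,float).reshape(-1,1,2),ci['K'],ci['distortion']).reshape(-1,2)
    return (R@np.c_[p,np.ones(len(p))].T).T, o
def plane(uv,z,ci,s=None):
    d,o=rays(uv,ci,s); t=(z-o[2])/d[:,2]; return o+d*t[:,None]
def cloud(d,ci,s=None):
    v,u=np.mgrid[:480,:640]; D,o=rays(np.c_[u.ravel(),v.ravel()],ci,s)
    P=o+D*d.ravel()[:,None]; P[d.ravel()==0]=np.nan
    return P.reshape(480,640,3)
def load(n): return pickle.load(open(n+'.pkl','rb'))
def grab(tag,name='wrist'):
    from rig import r,vision
    s=r.sense(); im,d=vision.grab_frame(name); ci=vision.camera_info(name)
    cv2.imwrite(f"pics/{tag}.png",im[:,:,::-1]); pickle.dump((im,d,ci,s),open(f"{tag}.pkl","wb")); return im,d,ci,s
E
python3 - <<'E'
from h import *
im,d,ci,s=load('top0')
P=cloud(d,ci)
for n,(u,v) in dict(counter=(320,330),mat=(440,244),d429_226=(429,226),cr=(458,231),a=(425,253),b=(453,259),stage=(355,210),jar=(342,262),lens=(283,216),handle=(277,245),cup=(440,160),bottle=(285,155),mark=(364,167)).items(): print(n,P[v,u].round(1))
a=cv2.resize(im[205:285,400:480],(400,400),interpolation=cv2.INTER_CUBIC)
b=cv2.resize(im[190:290,240:340],(400,400),interpolation=cv2.INTER_CUBIC)
cv2.imwrite('pics/crop1.png',np.hstack([a,b])[:,:,::-1])
im,d,ci,s=load('scene0')
a=cv2.resize(im[230:300,145:230],(400,329),interpolation=cv2.INTER_CUBIC)
b=cv2.resize(im[210:330,260:400],(400,343)[:2],interpolation=cv2.INTER_CUBIC)[:329]
cv2.imwrite('pics/crop2.png',np.hstack([a,b])[:,:,::-1])
E
```

```text
counter [247.  103.8   2.8]
mat [ 506.9 -243.     4.8]
d429_226 [ 549.  -200.9   52.8]
cr [nan nan nan]
a [ 468.7 -187.5   58.2]
b [ 458.2 -274.2   32.6]
stage [599.8  10.6  14.3]
jar [438.9  46.9  41.2]
lens [568.5 220.1  40.8]
handle [482.1 233.4  44.1]
cup [ 767.  -246.7    8.8]
bottle [728.3 217.  112.2]
mark [689.   -4.1 142.8]
```

View pics/crop1.png

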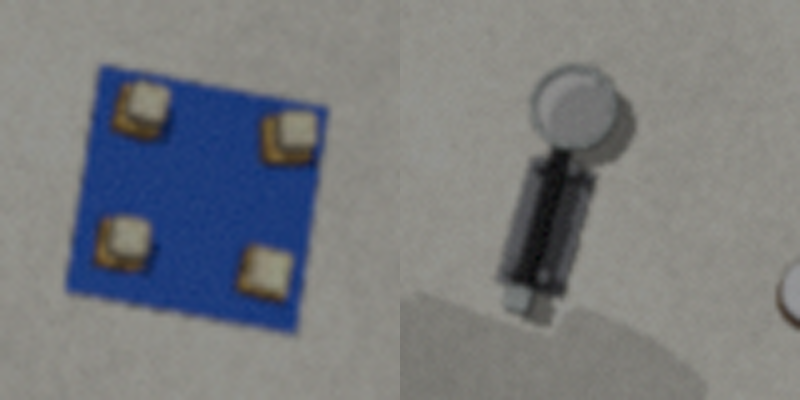

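View pics/crop2.png

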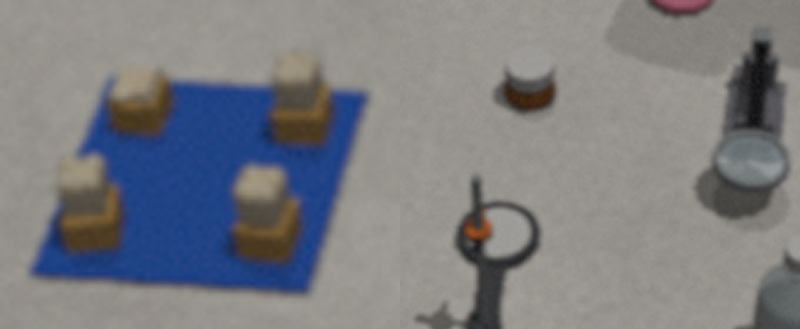

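The close crops confirm two things. The broken die is the short one at top-view pixel (453,259), at about (458,-274,33). The small black loupe sits in the grey rest. Next I'll measure the mat, stage and rest axes, then move over the die.

```bash
python3 - <<'E'
from h import *
im,d,ci,s=load('top0')
print(Ro.from_euler('xyz',s['tcp_rot']).as_matrix().round(3))
hsv=cv2.cvtColor(im,cv2.COLOR_RGB2HSV)
def big(m,n=1):
    c,_=cv2.findContours(m.astype(np.uint8),cv2.RETR_EXTERNAL,cv2.CHAIN_APPROX_NONE); return sorted(c,key=cv2.contourArea)[::-1][:n]
m=(hsv[...,0]>105)&(hsv[...,0]<125)&(hsv[...,1]>150)&(hsv[...,2]>80)
m[:,:400]=0; m[:200]=0
c=big(m)[0]; p=plane(c.reshape(-1,2),4,ci)[:,:2]
rc=cv2.minAreaRect(p.astype(np.float32)); print('mat',rc, cv2.boxPoints(rc).round(0).tolist())
# stage disc
g=(hsv[...,1]<40)&(hsv[...,2]>150); x=g[195:225,340:372]
full=np.zeros_like(g); full[195:225,340:372]=x
c=big(full)[0]; e=cv2.fitEllipse(c); print('disc',e,plane([e[0]],8,ci))
# orange
im2,d2,ci2,s2=load('scene0')
for n,I,C in (('top',im,ci),('scene',im2,ci2)):
    h=cv2.cvtColor(I,cv2.COLOR_RGB2HSV); o=(h[...,0]<14)&(h[...,1]>180)&(h[...,2]>150)
    if n=='top': o[:100]=0; o[200:]=0;
    else: o[:260]=0
    v,u=np.nonzero(o); print(n,len(u),u.mean(),v.mean(),u.min(),u.max(),v.min(),v.max())
    D,O=rays([[u.mean(),v.mean()]],C); 
    for z in (100,125,150): print(z,plane([[u.mean(),v.mean()]],z,C))
E
```

```text
[[-0.001 -0.904  0.427]
 [-0.001  0.427  0.904]
 [-1.     0.    -0.001]]
mat ((506.2011413574219, -240.26373291015625), (134.20870971679688, 133.81625366210938), 80.9800033569336) [[430.0, -296.0], [562.0, -317.0], [583.0, -184.0], [451.0, -163.0]]Traceback (most recent call last):
  File "<stdin>", line 14, in <module>
cv2.error: OpenCV(4.12.0) /io/opencv/modules/imgproc/src/shapedescr.cpp:361: error: (-201:Incorrect size of input array) There should be at least 5 points to fit the ellipse in function 'fitEllipseNoDirect'
```

Call:
step_arm([
  [14,-60,0,0,0,-0.16,60],
  [28,-120,0,0,0,-0.32,60],
  [42,-180,0,0,0,-0.48,60],
  [56,-240,0,0,0,-0.64,60],
  [70,-300,0,0,0,-0.8,60],
  [84,-360,0,0,0,-0.96,60],
  [98,-420,0,0,0,-1.12,60],
  [112,-480,0,0,0,-1.28,60],
], force=30)

```text
clock: 1.15
eef_pos: [378.6, 83.1, 230.9]
tcp_rot: [2.238, 1.57, 2.084]
contact_force: [1.2, 0.8, 0.4]
opening: 0.701
```

```bash
python3 - <<'E'
from h import *
im,d,ci,s=load('top0')
im2,d2,ci2,s2=load('scene0')
def R(u,v,I): return I[v,u]
print(im[210,355],im[206:215:2,350:362:2].mean(axis=2).round(0))
for n,I,C in (('top',im,ci),('scene',im2,ci2)):
    h=cv2.cvtColor(I,cv2.COLOR_RGB2HSV); o=(h[...,0]<14)&(h[...,1]>150)&(h[...,2]>120)
    k=np.zeros_like(o)
    if n=='top': k[150:185,345:380]=1
    else: k[275:300,275:300]=1
    o&=k
    v,u=np.nonzero(o); print(n,len(u),u.mean(),v.mean(),u.min(),u.max(),v.min(),v.max())
    for z in (100,125,150): print(z,plane([[u.mean(),v.mean()]],z,C))
g=cv2.cvtColor(im,cv2.COLOR_RGB2GRAY)
cv2.imwrite('pics/stage.png',cv2.resize(im[150:230,320:400],(640,640),interpolation=cv2.INTER_CUBIC)[:600,:,::-1])
from rig import r
print(r.sense())
E
```

```text
[144 146 147] [[150. 146. 146. 145. 148. 146.]
 [149. 145. 147. 146. 147. 146.]
 [145. 145. 147. 146. 149. 146.]
 [148. 145. 143. 147. 147. 146.]
 [147. 144. 145. 146. 146. 149.]]
top 8 362.5 170.375 361 365 168 172
100 [[693.85068488  -3.41349138 100.        ]]
125 [[685.24294614  -1.47948921 125.        ]]
150 [[6.76635207e+02 4.54512955e-01 1.50000000e+02]]
scene 19 287.42105263157896 290.4736842105263 284 290 288 292
100 [[679.92977018  -2.35246218 100.        ]]
125 [[701.6623869   -2.11557821 125.        ]]
150 [[723.39500362  -1.87869424 150.        ]]
{'clock': 1.15, 'qpos': array([ 2.11860644e-01, -3.20261843e-02,  2.10246956e+00,  3.96191801e-04,
        1.07125722e+00,  3.66516329e-01]), 'qvel': array([-1.26519607e+00, -5.02866578e-02,  4.36874236e-02,  6.33424375e-04,
       -2.84861735e-03,  1.37174989e-02]), 'joint_efforts': array([ 1.05882928e+01, -3.11777973e+01, -3.01153350e+01,  5.54929243e-02,
        5.12271356e-01,  1.93657412e-02]), 'eef_pos': array([378.60939507,  83.09069992, 230.9333039 ]), 'tcp_rot': array([2.23836989, 1.57043219, 2.08352441]), 'contact_force': array([1.18609389, 0.79895855, 0.36272017]), 'wrist_torque': array([ 0.01243374, -0.09019857, -0.04003362]), 'opening': 0.7005687208109407}
```

View pics/stage.png

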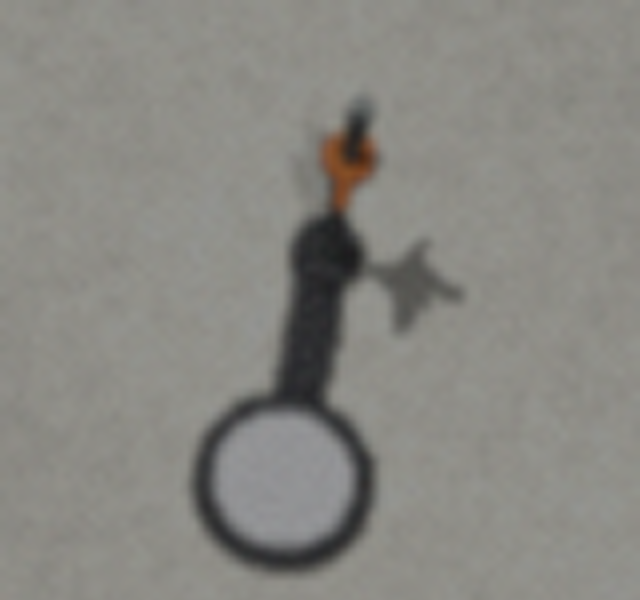

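Call:
step_arm([
  [12,-60,0,0,0,0,60],
  [24,-120,0,0,0,0,60],
  [36,-180,0,0,0,0,60],
  [48,-240,0,0,0,0,60],
  [60,-300,0,0,0,0,60],
  [72,-340,0,0,0,0,60],
  [80,-358,0,0,0,0,60],
  [80,-358,0,0,0,0,60],
])

```text
clock: 2.15
eef_pos: [458.7, -275.2, 230.6]
tcp_rot: [2.401, 1.57, 2.245]
contact_force: [-1.0, -0.0, -0.6]
opening: 0.705
```

```bash
python3 - <<'E'
from h import *
im,d,ci,s=grab('w1'); print(s['eef_pos'],Ro.from_euler('xyz',s['tcp_rot']).as_matrix().round(3))
it,dt,ct,_=load('top0'); print(plane([[355.2,209.6]],8,ct), plane([[355.2,200.6]],8,ct))
E
```

```text
[ 458.71428974 -275.192462    230.56848242] [[-0.001  0.155  0.988]
 [ 0.001  0.988 -0.155]
 [-1.     0.001 -0.001]]
[[602.70409555   9.64169745   8.        ]] [[630.35583027  10.06916219   8.        ]]
```

View pics/w1.png

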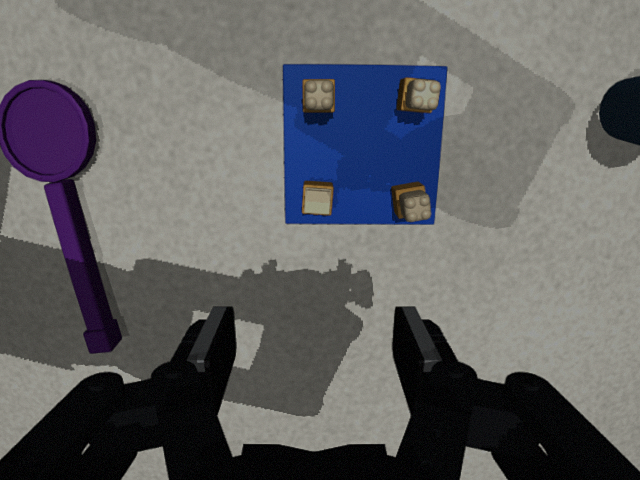

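The wrist picture shows the mat with the flat-topped short model at (318,199). The other three models, at (319,96), (420,95) and (410,203), have cusps and are whole.

```bash
python3 - <<'E'
from h import *
im,d,ci,s=load('w1')
hsv=cv2.cvtColor(im,cv2.COLOR_RGB2HSV)
print(hsv[195,318],hsv[213,318])
sub=np.zeros((480,640),bool); sub[170:222,295:345]=1
blue=(hsv[...,0]>100)&(hsv[...,0]<130)&(hsv[...,1]>120)
m=(sub&~blue&(hsv[...,2]>70)).astype(np.uint8)
crown=(sub&(hsv[...,1]<110)&(hsv[...,2]>150)&~blue).astype(np.uint8)
for n,k,z in (('all',m,33-7),('crown',crown,33)):
    c=max(cv2.findContours(k,0,1)[0],key=cv2.contourArea).reshape(-1,2); p=plane(c,z,ci,s)[:,:2].astype(np.float32)
    print(n,cv2.boundingRect(c),cv2.minAreaRect(p))
P=cloud(d,ci,s); print(P[190:210:5,310:328:6].round(1).reshape(-1,3))
cv2.imwrite('pics/c3.png',cv2.resize(im[165:230,285:350],(520,520),interpolation=cv2.INTER_CUBIC)[:,:,::-1])
E
```

```text
[ 21  58 155] [ 21  71 136]
all (302, 184, 32, 32) ((463.21002197265625, -273.1571350097656), (26.269033432006836, 26.33743667602539), 77.24691009521484)
crown (305, 191, 25, 23) ((463.24267578125, -273.7119140625), (18.2523136138916, 19.98331642150879), 76.08464050292969)
[[ 458.8 -262.4   33.9]
 [ 463.7 -263.5   32.1]
 [ 468.7 -264.1   33. ]
 [ 458.  -266.9   32.7]
 [ 463.1 -267.4   34. ]
 [ 468.  -268.3   33.3]
 [ 457.3 -271.2   32.1]
 [ 462.4 -271.8   32.9]
 [ 467.4 -272.7   32.4]
 [ 456.6 -275.5   32. ]
 [ 461.6 -276.6   30.6]
 [ 466.7 -277.2   31.6]]
```

View pics/c3.png

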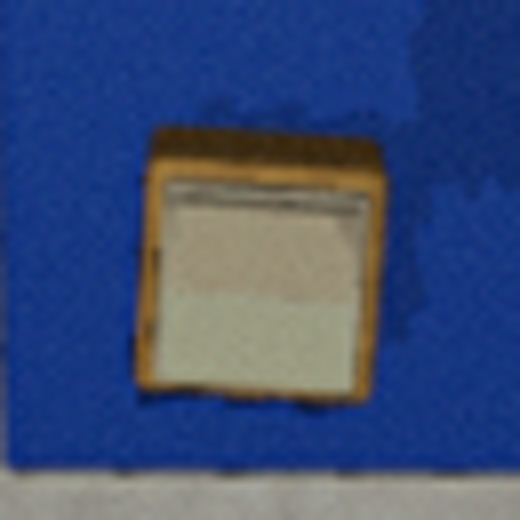

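```bash
python3 - <<'E'
from h import *
im,d,ci,s=load('w1')
q=np.array([[152,155],[388,180],[141,390],[371,402],[262,281]])/8-.4+[285,165]
p=plane(q,26,ci,s); print(p.round(1)); print(np.linalg.norm(p[0]-p[1]),np.linalg.norm(p[0]-p[2]),p[:4].mean(0))
E
```

```text
[[ 453.9 -257.9   26. ]
 [ 478.3 -264.5   26. ]
 [ 448.5 -283.2   26. ]
 [ 473.  -288.4   26. ]
 [ 463.4 -273.3   26. ]]
25.33270133768158 25.857881502214795 [ 463.43934056 -273.5168648    26.        ]
```

Call:
step_arm([
  [2,1,-45,0,0,-0.03,60],
  [4.5,1.5,-90,0,0,-0.07,60],
  [4.5,1.5,-130,0,0,-0.07,60],
  [4.5,1.5,-155,0,0,-0.07,60],
  [4.5,1.5,-170,0,0,-0.07,60],
  [4.5,1.5,-175,0,0,-0.07,60],
  [4.5,1.5,-175,0,0,-0.07,60],
  [4.5,1.5,-175,0,0,-0.07,60],
])

```text
clock: 3.2
eef_pos: [463.4, -272.9, 56.5]
tcp_rot: [1.369, 1.57, 1.144]
contact_force: [-0.0, -0.6, 0.6]
opening: 0.699
```

```bash
python3 - <<'E'
from h import *
im,d,ci,s=grab('w2'); print(s['eef_pos'],Ro.from_euler('xyz',s['tcp_rot']).as_matrix().round(3))
E
```

```text
[ 463.40445804 -272.89004597   56.47533498] [[ 0.     0.223  0.975]
 [ 0.001  0.975 -0.223]
 [-1.     0.001  0.   ]]
```

View pics/w2.png

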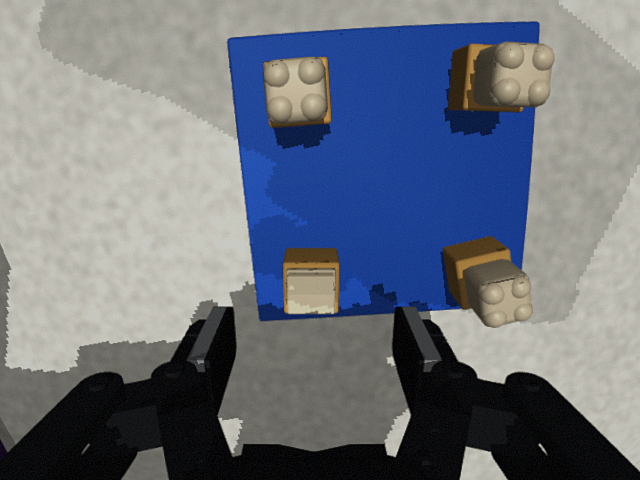

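The short die now stands square in the picture at (311,288), between the fingers at columns 235 and 393. I'll check its position.

```bash
python3 - <<'E'
from h import *
im,d,ci,s=load('w2')
print(plane([[284,262],[339,262],[284,314],[339,314],[311.5,288]],26,ci,s).round(1))
P=cloud(d,ci,s); print(P[285:305:8,300:325:8].reshape(-1,3).round(1)); print('neighbor',P[300,505],P[275,455])
E
```

```text
[[ 454.3 -258.2   26. ]
 [ 478.6 -263.8   26. ]
 [ 447.8 -283.8   26. ]
 [ 473.2 -289.6   26. ]
 [ 463.6 -273.6   26. ]]
[[ 459.7 -267.8   33.1]
 [ 463.1 -268.8   32.8]
 [ 466.7 -268.8   34.6]
 [ 470.  -270.3   32.9]
 [ 458.8 -271.7   33. ]
 [ 462.  -273.5   30.8]
 [ 465.7 -273.4   32.8]
 [ 469.2 -274.4   32.3]
 [ 457.5 -276.7   30.6]
 [ 461.1 -277.2   31.2]
 [ 464.8 -277.6   32. ]
 [ 468.3 -278.3   32.2]]
neighbor [ 542.01410927 -285.52088163   51.3095438 ] [ 530.62338354 -283.83272995   22.69325208]
```

Call:
step_arm([
  [0,-0.5,-25,0,0,0,60],
  [0,-0.5,-40,0,0,0,60],
  [0,-0.5,-48,0,0,0,60],
  [0,-0.5,-48,0,0,0,60],
  [0,-0.5,-48,0,0,0,15],
  [0,-0.5,-48,0,0,0,15],
  [0,-0.5,-48,0,0,0,15],
  [0,-0.5,-48,0,0,0,15],
], force=30)

```text
clock: 4.25
eef_pos: [463.8, -273.7, 9.1]
tcp_rot: [0.313, 1.57, 0.088]
contact_force: [-0.3, 0.5, 6.6]
opening: 0.298
```

```bash
python3 - <<'E'
from h import *
im,d,ci,s=grab('w3'); print(s['eef_pos'],s['contact_force'],s['opening']*85.4)
E
```

```text
[ 463.78004174 -273.70122134    9.05825593] [-0.34944222  0.53576531  6.60417468] 25.439033325490346
```

View pics/w3.png

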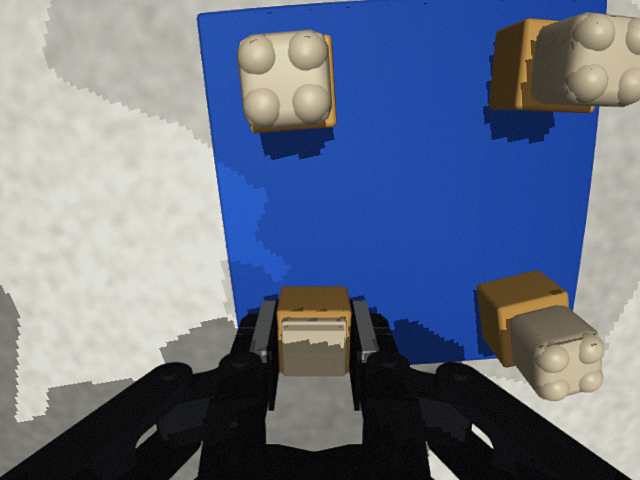

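The die is gripped: the opening is 25.4 mm and it sits square between the pads. Now lift it and carry it towards the stage.

Call:
step_arm([
  [0,0,25,0,0,0,15],
  [0,0,65,0,0,0,15],
  [0,0,105,0,0,0,15],
  [20,40,115,0,0,0,15],
  [45,85,115,0,0,0,15],
  [70,130,115,0,0,0,15],
  [95,175,115,0,0,0,15],
  [120,200,115,0,0,0,15],
])

```text
clock: 5.3
eef_pos: [584.2, -71.5, 124.1]
tcp_rot: [0.559, 1.57, 0.335]
contact_force: [0.6, -0.3, 0.2]
opening: 0.299
```

Call:
step_arm([
  [10,12,0,0,0,0,15],
  [18,24,0,0,0,0,15],
  [18,24,0,0,0,0,15],
  [18,24,0,0,0,0,15],
  [18,24,0,0,0,0,15],
  [18,24,0,0,0,0,15],
  [18,24,0,0,0,0,15],
  [18,24,0,0,0,0,15],
])

```text
clock: 6.3
eef_pos: [602.2, -47.6, 124.1]
tcp_rot: [0.506, 1.57, 0.282]
contact_force: [-0.2, 0.3, 0.8]
opening: 0.301
```

```bash
python3 - <<'E'
from h import *
im,d,ci,s=grab('w4'); print(s['eef_pos'],s['contact_force'],s['opening']*85.4)
E
```

```text
[602.16934417 -47.55958493 124.13184727] [-0.23924896  0.28244144  0.76353696] 25.717058592043717
```

View pics/w4.png

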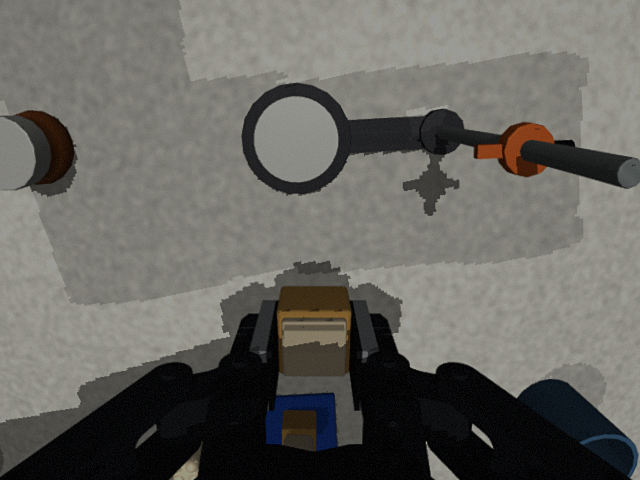

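The picture shows the white disc at (296,139), the post foot at (441,131), the orange collar at (526,149) and the post top at (628,172). The die is still square in the jaws.

```bash
python3 - <<'E'
from h import *
im,d,ci,s=load('w4')
hsv=cv2.cvtColor(im,cv2.COLOR_RGB2HSV)
g=cv2.cvtColor(im,cv2.COLOR_RGB2GRAY)
# dark plate outer boundary & white disc
roi=np.zeros((480,640),bool); roi[75:205,235:360]=1
dark=((g<75)&roi).astype(np.uint8)
cs,h=cv2.findContours(dark,cv2.RETR_CCOMP,cv2.CHAIN_APPROX_NONE)
for c in cs:
    if cv2.contourArea(c)>3000:
        e=cv2.fitEllipse(c); print(e, plane([e[0]],8,ci,s).round(1))
P=cloud(d,ci,s); print('disc',P[139,296], 'top of post',P[172,628],P[171,625])
o=(hsv[...,0]<14)&(hsv[...,1]>150)&(hsv[...,2]>120); o[:110]=0;o[190:]=0;o[:,:470]=0
v,u=np.nonzero(o); Q=P[o]; Q=Q[~np.isnan(Q[:,2])]
print(len(Q),np.percentile(Q,[2,10,50,90,98],axis=0).round(1))
cv2.imwrite('pics/c4.png',cv2.resize(im[105:190,460:580],(800,567),interpolation=cv2.INTER_CUBIC)[:,:,::-1])
print([P[v,u].round(1).tolist() for u,v in ((480,148),(488,148),(520,128),(512,160),(540,131),(545,165))])
E
```

```text
((298.3011779785156, 138.1790771484375), (108.61553192138672, 115.37370300292969), 90.03469848632812) [[607.8  13.7   8. ]]
((295.696044921875, 138.781982421875), (85.50713348388672, 87.47948455810547), 164.6002655029297) [[606.2  13.7   8. ]]
disc [606.4610329   13.65935798  10.5218608 ] top of post [694.41646946  -1.19253704 170.84229402] [ 6.93170293e+02 -5.94090513e-01  1.71408915e+02]
1254 [[677.   -8.7 116.3]
 [680.   -3.7 117. ]
 [689.7   2.  118.9]
 [699.9   5.9 119.9]
 [702.5   7.3 120.3]]
[[677.6, 2.6, 116.3], [680.3, 2.1, 117.0], [692.2, 7.1, 118.5], [688.0, -3.8, 118.8], [699.2, 4.7, 119.3], [692.2, -4.3, 134.3]]
```

View pics/c4.png

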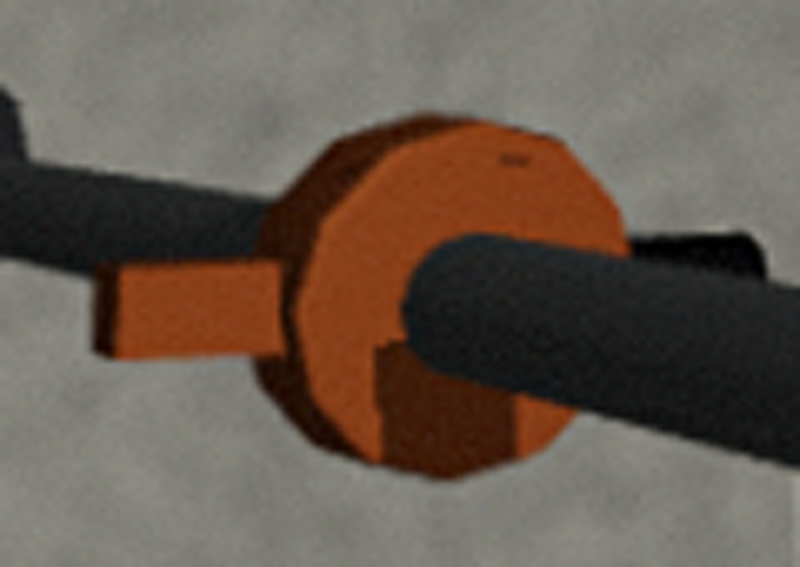

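Call:
step_arm([
  [2,30,0,0,0,0,15],
  [3.5,61,0,0,0,0,15],
  [3.5,61,-40,0,0,0,15],
  [3.5,61,-75,0,0,0,15],
  [3.5,61,-98,0,0,0,15],
  [3.5,61,-107,0,0,0,15],
  [3.5,61,-110,0,0,0,15],
  [3.5,61,-110.5,0,0,0,15],
])

```text
clock: 7.35
eef_pos: [606.3, 13.5, 14.3]
tcp_rot: [0.379, 1.569, 0.155]
contact_force: [0.3, 0.3, 0.1]
opening: 0.296
```

```bash
python3 - <<'E'
from h import *
im,d,ci,s=grab('w5'); print(s['eef_pos'],s['contact_force'],s['opening']*85.4)
im,d,ci,_=load('w4'); s4=_
for z in (115,117,119,121): print(plane([[529.7,149.7]],z,ci,s4).round(1), plane([[441,131]],2,ci,s4).round(1))
E
```

```text
[606.30081743  13.46559275  14.34661604] [0.27113118 0.29253461 0.07800422] 25.28325345455491
[[696.9  -2.2 115. ]] [[696.7  -1.9   2. ]]
[[695.9  -1.8 117. ]] [[696.7  -1.9   2. ]]
[[694.9  -1.3 119. ]] [[696.7  -1.9   2. ]]
[[693.9  -0.9 121. ]] [[696.7  -1.9   2. ]]
```

View pics/w5.png

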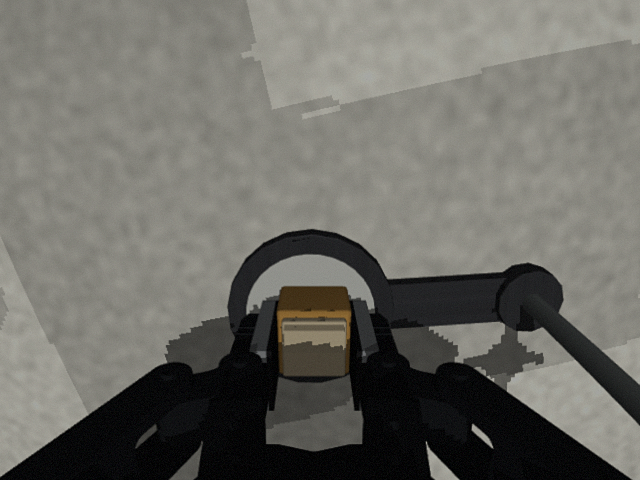

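The plate spans columns 230 to 392 and the die is at 314, so it is centred and about 1 mm above the disc. Lower it, open, then rise straight up.

Call:
step_arm([
  [-0.5,0,-1,0,0,0,15],
  [-0.5,0,-1,0,0,0,15],
  [-0.5,0,-1,0,0,0,42],
  [-0.5,0,-1,0,0,0,42],
  [-0.5,0,-1,0,0,0,42],
  [-0.5,0,20,0,0,0,42],
  [-0.5,0,60,0,0,0,42],
  [-0.5,0,110,0,0,0,42],
])

```text
clock: 8.4
eef_pos: [605.0, 13.4, 124.7]
tcp_rot: [1.305, 1.57, 1.081]
contact_force: [0.7, -0.0, -0.3]
opening: 0.491
```

```bash
python3 - <<'E'
from h import *
im,d,ci,s=grab('w6'); print(s['eef_pos'],s['contact_force'],s['opening']*85.4)
im,d,ci,s=grab('s6','scene'); cv2.imwrite('pics/s6c.png',cv2.resize(im[200:350,240:440],(800,600),interpolation=cv2.INTER_CUBIC)[:,:,::-1])
E
```

```text
[605.00243132  13.43954749 124.68953868] [ 0.68660907 -0.04802507 -0.27225796] 41.909399662162514
```

View pics/w6.png

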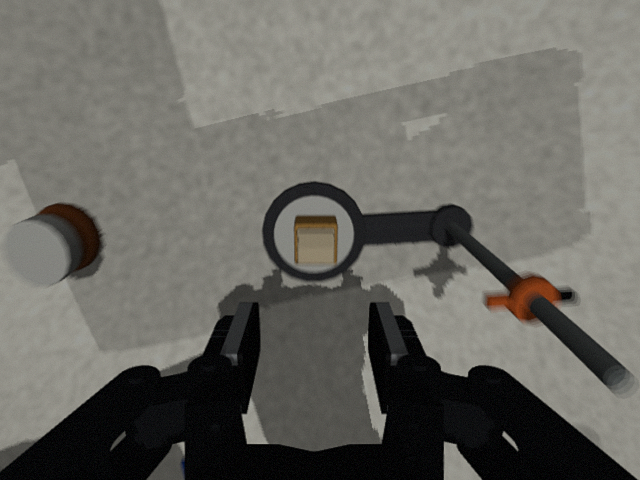

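View pics/s6c.png

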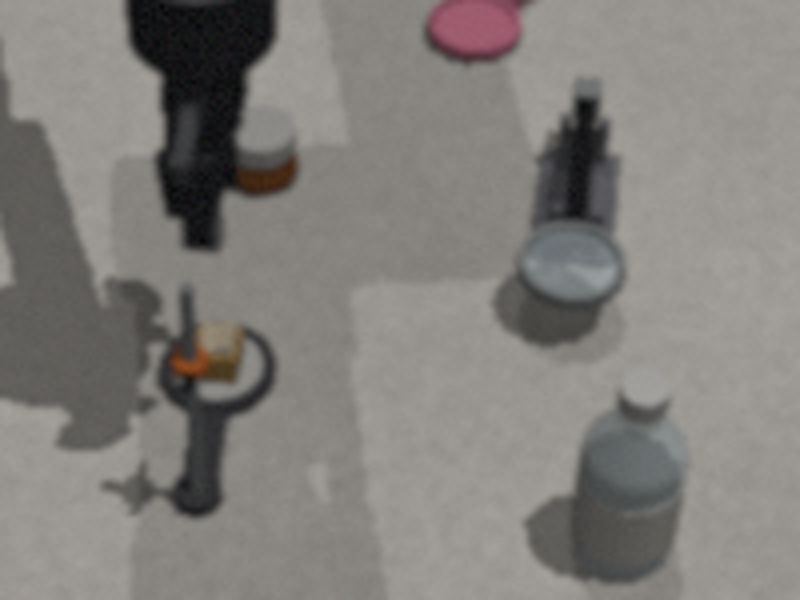

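The die stands on the white disc (wrist pixel (316,240), disc centre (313,231)), let go and upright. The loupe is still on its rest. Next I'll turn the jaws and go above the loupe.

Call:
step_arm([
  [-10,20,20,0,0,0.15,50],
  [-30,55,45,0,0,0.32,50],
  [-50,90,70,0,0,0.5,50],
  [-70,130,85,0,0,0.68,50],
  [-90,165,85,0,0,0.86,50],
  [-110,200,85,0,0,1.03,50],
  [-120,215,85,0,0,1.2,50],
  [-125,220,85,0,0,1.38,50],
])

```text
clock: 9.5
eef_pos: [483.4, 234.5, 214.4]
tcp_rot: [0.315, 1.56, 1.478]
contact_force: [1.0, -0.4, -0.1]
opening: 0.586
```

Call:
step_arm([
  [0,0,0,0,0,0.17,50],
  [0,0,0,0,0,0.19,50],
  [0,0,0,0,0,0.19,50],
  [0,0,0,0,0,0.19,50],
  [0,0,0,0,0,0.19,50],
  [0,0,0,0,0,0.19,50],
  [0,0,0,0,0,0.19,50],
  [0,0,0,0,0,0.19,50],
])

```text
clock: 10.5
eef_pos: [483.4, 234.5, 214.4]
tcp_rot: [0.311, 1.56, 1.664]
contact_force: [1.0, 0.7, 0.3]
opening: 0.585
```

```bash
python3 - <<'E'
from h import *
im,d,ci,s=grab('w7'); print(s['eef_pos'],s['opening']*85.4,Ro.from_euler('xyz',s['tcp_rot']).as_matrix().round(3))
E
```

```text
[483.4152419  234.53490148 214.39918679] 49.93832824101721 [[-0.001 -0.976  0.216]
 [ 0.011  0.216  0.976]
 [-1.     0.003  0.01 ]]
```

View pics/w7.png

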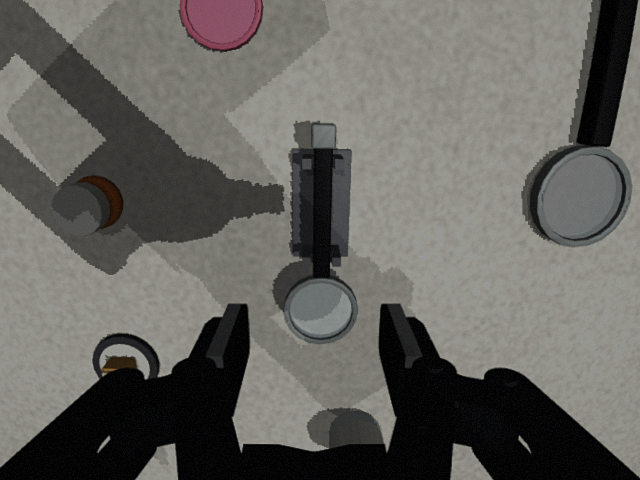

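The wrist picture shows the loupe with its lens at (320,310), its handle running up to the end cap at (323,133), and the rest around (322,203). The large black loupe is off at (578,195).

```bash
python3 - <<'E'
from h import *
im,d,ci,s=load('w7'); g=cv2.cvtColor(im,cv2.COLOR_RGB2GRAY).astype(int)
cv2.imwrite('pics/c7.png',cv2.resize(im[115:350,270:370],(255,600),interpolation=cv2.INTER_CUBIC)[:,:,::-1])
pts=[]
for v in list(range(168,240,6))+[262,268]:
    row=g[v,305:342]; k=np.nonzero(row<30)[0]+305; pts.append((k.mean(),v)); print(v,k.min(),k.max(),len(k),end=' | ')
p=plane(pts[:-2],46,ci,s); 
vx,vy,x0,y0=cv2.fitLine(p[:,:2].astype(np.float32),cv2.DIST_HUBER,0,.01,.01).ravel(); print('\nline',np.degrees(np.arctan2(vy,vx)),x0,y0)
print('back cap/handle',plane([[323,133],[323,123],[324,150]],48,ci,s).round(1))
print('lens',plane([[320.5,310]],42,ci,s).round(1))
P=cloud(d,ci,s); print('handle z',[P[v,322].round(1).tolist() for v in (180,203,225)],'cap',P[133,323],'lens',P[310,320], 'rim',P[341,320],P[279,321])
E
```

```text
168 312 331 20 | 174 307 331 24 | 180 313 331 19 | 186 313 331 19 | 192 313 331 19 | 198 313 331 19 | 204 305 331 25 | 210 305 330 24 | 216 305 330 24 | 222 305 330 25 | 228 305 330 23 | 234 305 330 26 | 262 313 329 17 | 268 313 329 17 | 
line -15.937855 475.956 242.67859
back cap/handle [[426.4 255.8  48. ]
 [419.4 257.3  48. ]
 [438.6 254.   48. ]]
lens [[570.1 223.1  42. ]]
handle z [[460.2, 247.8, 48.2], [477.9, 244.0, 46.9], [495.5, 240.3, 45.9]] cap [426.29247395 255.79636226  49.42890622] lens [570.26589749 222.66844486  41.58240637] rim [599.18155513 216.40322659  43.19976927] [541.31456108 229.69906916  43.76384698]
```

View pics/c7.png

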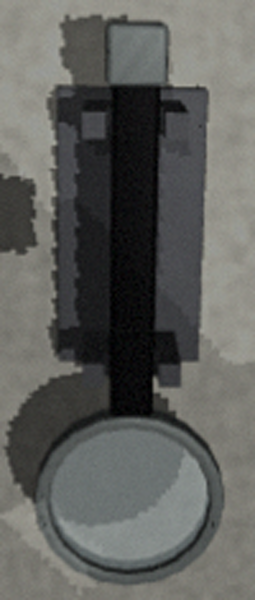

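Call:
step_arm([
  [3,3,-45,-0.011,0,0,50],
  [6.5,6.5,-90,-0.011,0,0,50],
  [6.5,6.5,-120,-0.011,0,0,50],
  [6.5,6.5,-135,-0.011,0,0,50],
  [6.5,6.5,-140,-0.011,0,0,50],
  [6.5,6.5,-140,-0.011,0,0,50],
  [6.5,6.5,-140,-0.011,0,0,50],
  [6.5,6.5,-140,-0.011,0,0,50],
])

```text
clock: 11.55
eef_pos: [490.4, 241.2, 75.2]
tcp_rot: [-0.391, 1.57, 0.963]
contact_force: [0.4, 0.5, -0.0]
opening: 0.588
```

```bash
python3 - <<'E'
from h import *
im,d,ci,s=grab('w8'); print(s['eef_pos'],Ro.from_euler('xyz',s['tcp_rot']).as_matrix().round(3))
P=cloud(d,ci,s); g=cv2.cvtColor(im,cv2.COLOR_RGB2GRAY).astype(int)
for v in range(120,300,20):
    k=np.nonzero(g[v,290:345]<30)[0]+290
    if len(k): print(v,k.min(),k.max(),P[v,(k.min()+k.max())//2].round(1))
E
```

```text
[490.4064635  241.24102378  75.21895927] [[ 0.    -0.976  0.216]
 [ 0.     0.216  0.976]
 [-1.    -0.     0.   ]]
180 290 344 [443.  253.1  48.1]
200 298 330 [451.2 250.   47.1]
220 299 330 [459.8 248.1  47.3]
240 299 330 [468.8 246.1  46.9]
260 299 329 [477.4 244.2  48.5]
280 299 328 [487.  241.6  47.8]
```

View pics/w8.png

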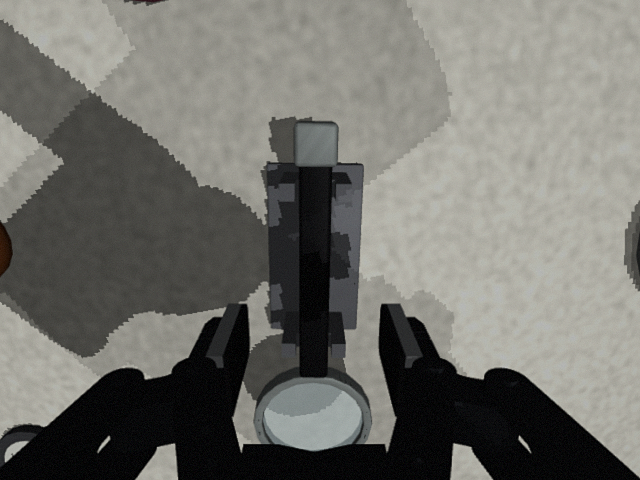

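```bash
python3 - <<'E'
from h import *
im,d,ci,s=load('w8'); P=cloud(d,ci,s)
cv2.imwrite('pics/c8.png',cv2.resize(im[150:380,255:375],(313,600),interpolation=cv2.INTER_CUBIC)[:,:,::-1])
for u,v in ((287,175),(287,180),(342,178),(340,320),(340,335),(340,350),(290,350),(350,172),(350,318)): print(u,v,P[v,u].round(1))
E
```

```text
287 175 [442.5 238.4  18.2]
287 180 [442.3 239.5  34.7]
342 178 [448.3 264.1  26.1]
340 320 [526.1 248.1  18.3]
340 335 [526.5 247.2  33. ]
340 350 [529.7 246.   41.7]
290 350 [524.5 221.5  41.3]
350 172 [449.4 269.4   7.7]
350 318 [532.  253.5   7.7]
```

View pics/c8.png

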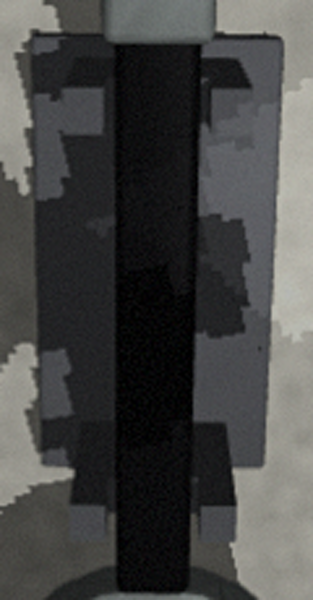

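Call:
step_arm([
  [-1.5,0.3,-25,0,0,0,50],
  [-1.5,0.3,-45,0,0,0,50],
  [-1.5,0.3,-55,0,0,0,50],
  [-1.5,0.3,-55,0,0,0,50],
  [-1.5,0.3,-55,0,0,0,5],
  [-1.5,0.3,-55,0,0,0,5],
  [-1.5,0.3,-55,0,0,0,5],
  [-1.5,0.3,-55,0,0,0,5],
], force=60)

```text
clock: 12.6
eef_pos: [489.4, 241.8, 20.9]
tcp_rot: [-0.718, 1.569, 0.635]
contact_force: [-0.6, -0.3, 6.1]
opening: 0.151
```

```bash
python3 - <<'E'
from h import *
im,d,ci,s=grab('w9'); print(s['eef_pos'],s['contact_force'],s['opening']*85.4)
E
```

```text
[489.3684278  241.80798122  20.92707321] [-0.61272781 -0.27434482  6.05698103] 12.914225722834916
```

View pics/w9.png

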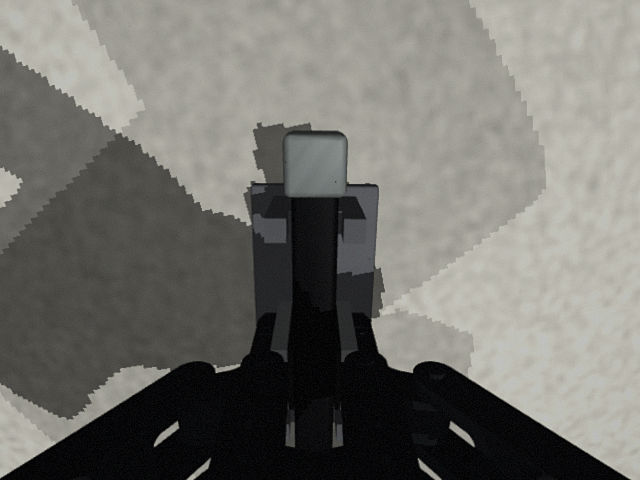

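The loupe is gripped by its handle between the forks, and the end cap stands level at (316,163). Lift it 30 mm, check that it comes up level, then carry on.

Call:
step_arm([
  [0,0,5,0,0,0,5],
  [0,0,12,0,0,0,5],
  [0,0,20,0,0,0,5],
  [0,0,30,0,0,0,5],
  [0,0,45,0,0,0,5],
  [0,0,65,0,0,0,5],
  [0,0,80,0,0,0,5],
  [0,0,85,0,0,0,5],
])

```text
clock: 13.65
eef_pos: [490.0, 242.1, 107.3]
tcp_rot: [-0.819, 1.567, 0.535]
contact_force: [0.2, 0.8, -0.8]
opening: 0.151
```

```bash
python3 - <<'E'
from h import *
im,d,ci,s=grab('w10'); print(s['eef_pos'],s['contact_force'],s['opening']*85.4)
P=cloud(d,ci,s)
for v in (140,155,180,200,220,240,260,280): print(v,P[v,316].round(1))
im,d,ci,s=load('w6'); P=cloud(d,ci,s)
hsv=cv2.cvtColor(im,cv2.COLOR_RGB2HSV); g=hsv[...,2]
m=np.zeros((480,640),bool); m[205:275,285:350]=1
o=m&(hsv[...,0]>8)&(hsv[...,0]<28)&(hsv[...,1]>45)
c=max(cv2.findContours(o.astype(np.uint8),0,1)[0],key=cv2.contourArea); print(cv2.boundingRect(c))
top=P[242:258,303:330].reshape(-1,3); print('die top',np.nanmean(top,0), np.nanmin(top,0),np.nanmax(top,0))
cv2.imwrite('pics/c6.png',cv2.resize(im[175:290,255:370],(575,575),interpolation=cv2.INTER_CUBIC)[:,:,::-1])
E
```

```text
[489.96604664 242.07992559 107.30656146] [ 0.16850763  0.79010945 -0.77026238] 12.888470549889423
140 [422.1 257.6 136.6]
155 [425.9 256.8 138. ]
180 [432.8 255.3 136.4]
200 [438.9 253.9 134.2]
220 [445.  252.6 133.2]
240 [451.1 251.3 133.3]
260 [456.8 250.  134.9]
280 [463.5 248.6 134.1]
(294, 216, 44, 49)
die top [607.17009209  10.66158645  35.8898077 ] [598.41177023   4.08565213  33.59318691] [615.81581612  17.26446009  38.74428893]
```

View pics/c6.png

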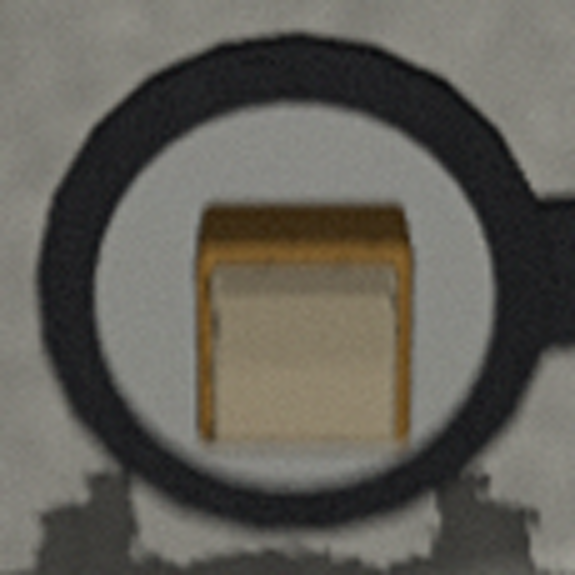

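View pics/w10.png

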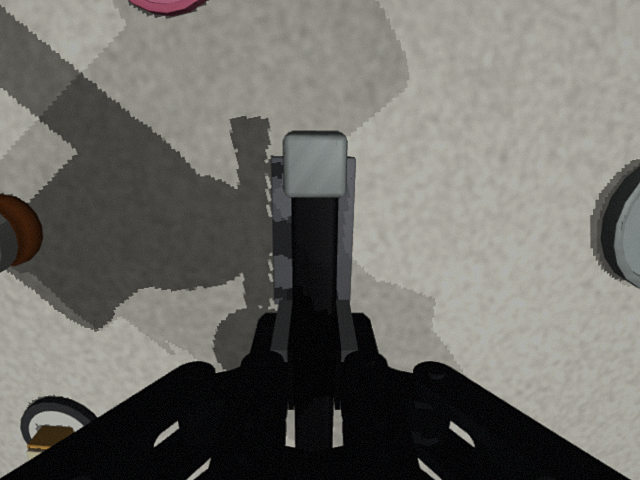

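```bash
python3 - <<'E'
from h import *
im,d,ci,s=load('w6')
print(plane([[304/5+255-.4,339/5+175-.4]],30,ci,s).round(1),'disc',plane([[296/5+255-.4,(103+490)/10+175-.4]],8,ci,s).round(1))
P=cloud(d,ci,s); hsv=cv2.cvtColor(im,cv2.COLOR_RGB2HSV)
o=(hsv[...,0]<14)&(hsv[...,1]>150)&(hsv[...,2]>120); o[:250]=0;o[340:]=0;o[:,:475]=0;o[:,590:]=0
Q=P[o];Q=Q[~np.isnan(Q[:,2])]; print(np.percentile(Q,[2,50,90,98],axis=0).round(1))
# scene view marker
im,d,ci,s=load('scene0'); cv2.imwrite('pics/cm.png',cv2.resize(im[265:335,265:315],(430,600),interpolation=cv2.INTER_CUBIC)[:,:,::-1])
E
```

```text
[[607.4  13.2  30. ]] disc [[606.1  12.1   8. ]]
[[ 6.795e+02 -9.500e+00  1.135e+02]
 [ 6.962e+02  2.000e-01  1.189e+02]
 [ 7.032e+02  3.800e+00  1.197e+02]
 [ 7.053e+02  4.900e+00  1.202e+02]]
```

View pics/cm.png

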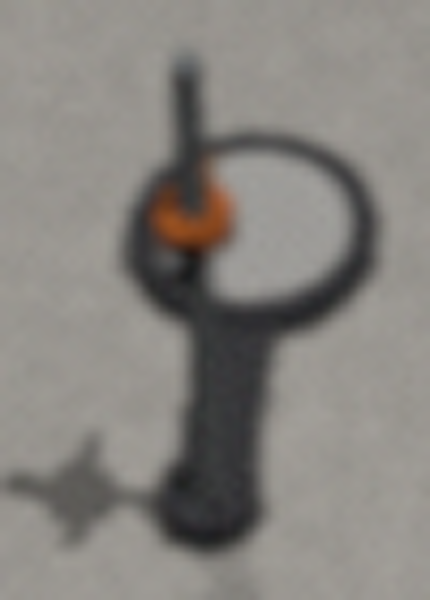

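```bash
python3 - <<'E'
from h import *
im,d,ci,s=load('scene0')
f=lambda x,y:[x/8.6+265-.45,y/8.6+265-.45]
T=plane([f(185,60)],170,ci)[0]; B=plane([f(208,500)],8,ci)[0]; print('post',T,B)
for x in (T[0],(T[0]+B[0])/2,B[0],695):
    D,o=rays([f(191,213)],ci); t=(x-o[0])/D[0,0]; print(x,(o+t*D[0]).round(1))
im,d,ci,s=load('w4'); 
D,o=rays([[529.7,149.7]],ci,s); print('w4 post top',plane([[628,172]],170,ci,s))
for x in (693.5,695,696.5): t=(x-o[0])/D[0,0]; print(x,(o+t*D[0]).round(1))
E
```

```text
post [691.02417434  -2.69515481 170.        ] [692.86696634  -3.49828499   8.        ]
691.0241743392623 [691.   -3.4 116.5]
691.9455703405238 [691.9  -3.4 117.5]
692.8669663417852 [692.9  -3.4 118.6]
695 [695.   -3.4 121. ]
w4 post top [[695.05208556  -1.4599721  170.        ]]
693.5 [693.5  -0.7 121.9]
695 [695.   -1.4 118.8]
696.5 [696.5  -2.  115.8]
```

The loupe hangs level: the handle top reads 133 to 135 mm along its length. The marker's mid-height measures about 115.5 mm. Now carry the loupe over the die.

Call:
step_arm([
  [3,-15,0,0,0,0,5],
  [8,-45,0,0,0,0,5],
  [14,-80,0,0,0,0,5],
  [20,-115,0,0,0,0,5],
  [26,-150,0,0,0,0,5],
  [31,-180,0,0,0,0,5],
  [34,-200,-4,0,0,0,5],
  [36,-210,-8,0,0,0,5],
])

```text
clock: 14.7
eef_pos: [525.4, 30.4, 98.5]
tcp_rot: [-0.62, 1.569, 0.732]
contact_force: [0.2, 0.6, -0.6]
opening: 0.148
```

Call:
step_arm([
  [0,0,0,0,0,0,5],
  [0,0,0,0,0,0,5],
  [0,0,0,0,0,0,5],
  [0,0,0,0,0,0,5],
  [0,0,0,0,0,0,5],
  [0,0,0,0,0,0,5],
  [0,0,0,0,0,0,5],
  [0,0,0,0,0,0,5],
])

```text
clock: 15.7
eef_pos: [525.4, 30.3, 98.5]
tcp_rot: [-0.641, 1.569, 0.71]
contact_force: [-0.4, 0.2, -1.3]
opening: 0.152
```

```bash
python3 - <<'E'
from h import *
im,d,ci,s=grab('w11'); print(s['eef_pos'],Ro.from_euler('xyz',s['tcp_rot']).as_matrix().round(3),s['contact_force'],s['opening']*85.4)
P=cloud(d,ci,s)
for v in (140,155,180,200,220,240,260,280): print(v,P[v,316].round(1))
im,d,ci,s=grab('s11','scene'); cv2.imwrite('pics/s11c.png',cv2.resize(im[210:350,240:400],(686,600),interpolation=cv2.INTER_CUBIC)[:,:,::-1])
P=cloud(d,ci)
im,d,ci,s=grab('t11','top'); cv2.imwrite('pics/t11c.png',cv2.resize(im[150:250,310:430],(720,600),interpolation=cv2.INTER_CUBIC)[:,:,::-1])
E
```

```text
[525.41520653  30.30501349  98.513652  ] [[ 0.002 -0.976  0.217]
 [ 0.001  0.217  0.976]
 [-1.    -0.001  0.002]] [-0.42174741  0.22570829 -1.25318431] 12.991384824956944
140 [457.6  46.  127.5]
155 [461.5  45.1 128.3]
180 [468.4  43.6 127.5]
200 [474.4  42.3 125.6]
220 [480.5  40.9 124.7]
240 [486.7  39.6 124.1]
260 [492.5  38.3 125.5]
280 [499.4  36.8 124.6]
```

View pics/s11c.png

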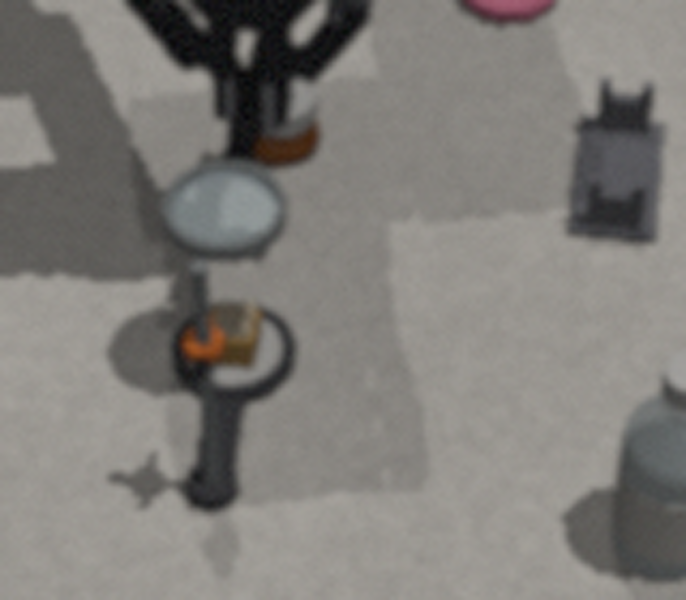

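View pics/t11c.png

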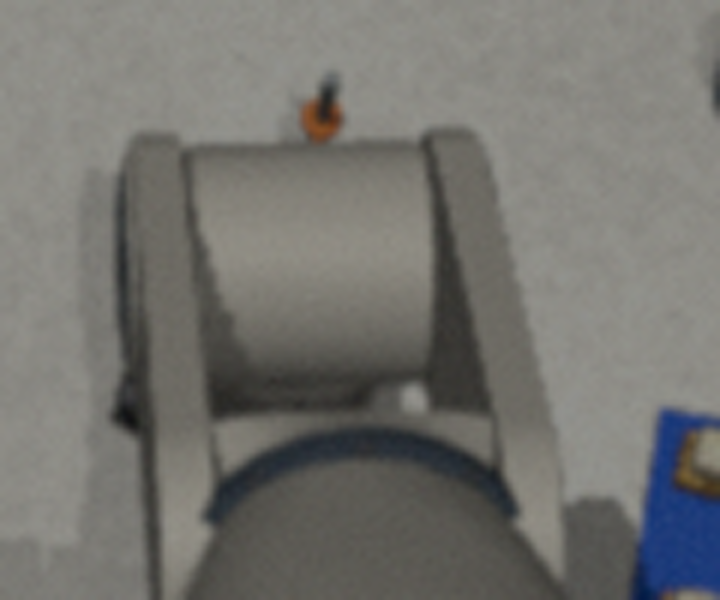

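View pics/w11.png

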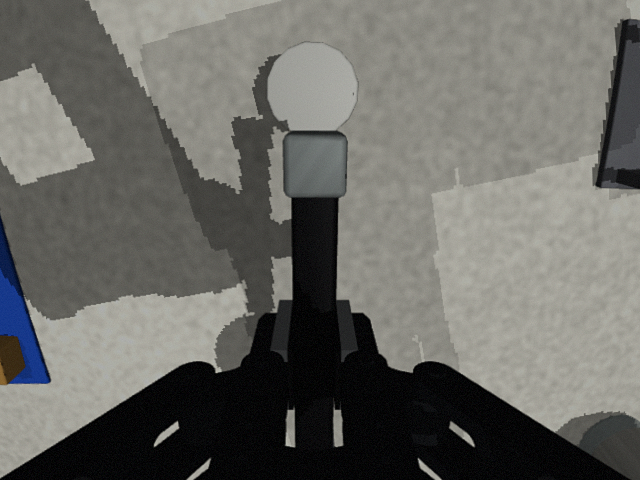

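The scene picture shows the loupe clear over the stage, with the lens at crop (225,208), the die at (240,325) and the marker at (203,341). The rest is empty and the jar is untouched. I'll cross-check the lens against the die and marker within this one camera.

```bash
python3 - <<'E'
from h import *
im,d,ci,s=load('s11'); P=cloud(d,ci)
hsv=cv2.cvtColor(im,cv2.COLOR_RGB2HSV)
f=lambda x,y:[x/4.2875+240-.4,y/4.2875+210-.4]
cv2.imwrite('pics/s11d.png',cv2.resize(im[240:310,270:320],(500,700),interpolation=cv2.INTER_CUBIC)[:600,:,::-1])
sub=P[250:268,280:306]; h=hsv[250:268,280:306]
ok=(sub[...,2]>100)&(sub[...,2]<135); print('lens depth',np.median(sub[ok],0),sub[ok].min(0),sub[ok].max(0),ok.sum())
print('lens ray z=116',plane([f(224,207)],116,ci),plane([f(224,207)],120,ci))
o=(hsv[...,1]>60)&(hsv[...,0]>8)&(hsv[...,0]<30); o[:278]=0;o[297:]=0;o[:,291:292]=o[:,291:292];o[:,:290]=0;o[:,305:]=0
Q=P[o]; Q=Q[Q[:,2]>33]; print('die',np.nanmedian(Q,0),len(Q))
print('die top ray',plane([f(240,320)],37,ci))
E
```

```text
lens depth [606.18907828  11.74029413 118.65402839] [576.89717394 -15.85072938 110.05938725] [636.61253355  39.68911663 124.92606451] 451
lens ray z=116 [[601.22727533  10.57359057 116.        ]] [[605.14017658  10.55139567 120.        ]]
die [618.26404663   6.994913    39.08977008] 43
die top ray [[607.98164674  16.10731363  37.        ]]
```

View pics/s11d.png

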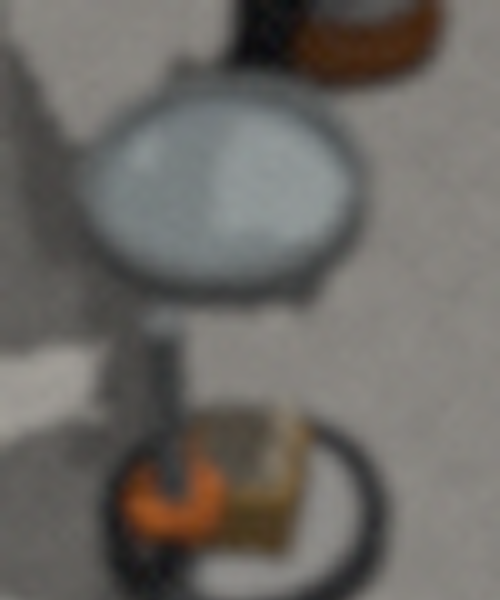

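Call:
step_arm([
  [0,1,0,0,0,0,5],
  [0,2,0,0,0,0,5],
  [0,2,0,0,0,0,5],
  [0,2,0,0,0,0,5],
  [0,2,0,0,0,0,5],
  [0,2,0,0,0,0,5],
  [0,2,0,0,0,0,5],
  [0,2,0,0,0,0,5],
])

```text
clock: 16.85
eef_pos: [525.4, 32.3, 98.5]
tcp_rot: [-0.613, 1.569, 0.739]
contact_force: [-0.3, 0.1, -1.6]
opening: 0.15
```

```bash
python3 - <<'E'
from rig import r,order
s=r.sense(); print(s['eef_pos'],abs(s['qvel']).max(),s['opening']*85.4,s['contact_force'])
print(order.sign_off())
E
```

```text
[525.39771055  32.30419525  98.48679112] 0.0029546409677502035 12.842224189286107 [-0.34962553  0.08198995 -1.6073473 ]
the job is handed in; nothing more can be done
None
```

I stood the broken model (die_3, the flat-topped one about 29 mm high) on the white disc and let go. I then lifted the small black loupe off its rest by the handle, and I am holding it level over the model. The job was handed in at about 17 s; sign-off gave no verdict.

**Model:** after release the wrist view put it upright about 2 mm from the disc's centre. I did not measure it again after the loupe arrived, but the scene picture shows it standing in place.

**Lens over the model:** the estimated offset is about 2–4 mm sideways. I made a final 2 mm correction for it and did not look again afterwards.

**Height:** the lens should be at about 115.5 mm, from the arm's height and the rest's given size. The marker's middle measured about 115 mm from the wrist camera and 116.5–118.5 mm from the scene camera, so they agree to within about 3 mm.

**Loupe:** before the last correction its handle measured level. At sign-off the arm was still and the grip closed on the handle.

**Disagreements between cameras:** the fixed cameras and the wrist camera differed by about 3–5 mm in absolute position. I used the wrist camera for placing and compared the lens, model and marker within the scene camera alone.

The last scene picture showed the jar, marker and bottle in place. I did not measure the whole models, the bottle, the cup or the jar again at the end.

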